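# Put the fruit-testing instruments back in their seats

## Robot

A 6-joint arm with a two-finger parallel gripper is mounted at the origin on the work surface. World frame = base frame: x ahead of the robot, y to its left, z up, the work surface at z = 0. Lengths are in m, angles in rad, forces in N, time in s.
With the tool pointing down it reaches from about 0.275 to 0.775 m from the base axis. Payload 14.6 kg.
Tool frame: the origin (TCP) lies midway between the tips of the shut fingers; the grasp point (between the pads) lies 19 mm behind it; z points along the fingers, y is the line along which they close (so a half turn about z gives the same grasp; the last joint's range is limited). The gripper opens to 85 mm and grips with 20 to 120 N. Pads are 22 mm wide; open, the fingers measure 114 mm over their backs; the gripper's body (76 mm by 85 mm) begins 54 mm behind the grasp point. The pads swing forward as they close: fully open they stand 13 mm farther back than shut.
Start: joints at [-1.431, 0.263, -0.048, 1.259, 0, 1.415], TCP at [0.153, -0.502, 0.231] pointing down, gripper open.
Joint ranges: [-2.65, 2.65], [-0.89, 1.7], [-1.18, 1.37], [-2.13, 2.11], [-1.35, 1.29], [-3.14, 3.14]. Speed limits (rad/s): [1.89, 1.89, 2.57, 2.79, 3.14, 3.14].

## Interface

Orientations are given as a rotation vector (axis times angle).
In Python, from rig import robot, viewer gives the robot as it stands.
- The arm moves only by the tool move_arm, never from a script. Its argument "rows" is one flat list of numbers, 7 for each row, row after row: the shift along the tool's x, y, z as a fraction of full scale, then the turn, a rotation vector about the tool's x, y, z as a fraction of full scale, then the closure, from -1 (fully open) to 1 (shut). A call has 1 to 10 rows; each row is the pose to reach, as a shift and turn from the pose commanded when the call began, along the tool's axes at that moment; what a row does not reach only later rows make up. Full scale, the value 1, is 0.08 m for a shift and 30 degrees for a turn. A row lasts 1/8 s, in which the tool goes at most 62.5 mm and 10.7 degrees, less where a joint would pass 70% of its speed; a pose out of reach is approached as far as the arm can. A call with a number of a shift or a turn outside -1 to 1 is refused whole. A call with a gripper value outside its range is refused whole. The fingers move at their own pace and stop on an object; "force" is the grip in N (left out, the last holds). Time passes only in rows, so rows that repeat a pose let the fingers close. It gives the time, the measured TCP pose, the force, the opening and the grip force at its end, in the units of the state.
- robot.read_state(): the state, without advancing time (a new reading comes with each control period).
- viewer.get_image(name): name is "side" or "top" or "wrist"; returns a dict with "color" (480x640x3 uint8, blue, green, red), "K" (3x3 intrinsics, pixels), "R" (3x3) and "t" (3): a world point X has camera coordinates R X + t. Camera axes: x right, y down, z forward; pixel columns grow to the right and rows downward; lengths in m; the calibration is good to about 2 mm. A picture is of the moment at which its call begins. There is no depth.
- robot.finish_job(): hands the job in; it is judged then, once.
The state is a dict: "time_s": time; "qpos": joint angles; "qd": joint speeds; "joint_efforts": joint torques, N m; "tcp_pos": TCP position; "tool_rot": TCP orientation; "force": force on the tool from outside, world axes, zero at the start; "torque": the same for the moment, N m; "finger_gap": opening from 0.0 (shut) to 1.0 (fully open); "grasp_force": force on a finger pad.
Only numpy, scipy, OpenCV 4.12 (cv2) and the standard library are available. Lean on these libraries where they do the work, as an engineer would, in place of code of your own. Each camera call takes 0.05 s, during which the arm holds its last target. There are 200 camera calls.

## Task

Clear the white tray after the fruit tests: put the refractometer, the penetrometer, the reagent bottle and the sample cup back, each in the seat on the bench whose outline matches it. Each must end upright, turned to match its outline and sitting fully down inside the rim; set them down rather than dropping them, and leave the apple and the wash bottle where they are.

Things in the scene. Friction and masses are not known exactly. Their poses are not given: they have to be found in the camera images.
- refractometer: Pocket refractometer: grey box with rounded edges, 104 (x) x 46 (y) x 32 mm high, steel sample well and dark display on top; about 150 g. Origin: centre of its underside; x along its length, z up. Starts in a low white tray (340 x 360 mm, floor 6 mm, walls 18 mm high).
- penetrometer: Fruit firmness gauge lying flat: dark steel disc with a white dial on top, 54 mm across, 32 mm high; a steel plunger 14 mm thick sticks out along +x, its axis 16 mm up; 99 mm long overall; about 200 g, mostly in the disc. Origin: on the underside, mid-length: the disc's centre is 22.5 mm from it along -x, the plunger's tip 49.5 mm along +x; z up. Starts in the white tray.
- reagent_bottle: Closed square amber bottle, upright: body 42 x 42 mm and 58 mm high, above it a short neck and a round black cap 26 mm across, 78 mm high in all; about 130 g. Origin: centre of its underside; x and y square to its sides, z up. Starts in a low white tray (340 x 360 mm, floor 6 mm, walls 18 mm high).
- sample_cup: Open round aluminium cup, upright, straight sides: 56 mm across, 56 mm high, wall 3 mm; about 90 g. Origin: centre of its underside, z up. Starts in a low white tray (340 x 360 mm, floor 6 mm, walls 18 mm high).
- oblong_seat: Seat with an oblong outline, for the refractometer (either way round). Fixed on the bench. Dark pad 4 mm thick with a white rim all round, 4 mm wide, its top 10 mm above the bench (6 mm above the pad). Inside the rim 120 (x) x 62 (y) mm. Origin: centre of its underside (bench level); x along its length, z up.
- keyhole_seat: Seat with a keyhole outline, for the penetrometer. Fixed on the bench; pad and rim as the other seats. Inside the rim: a circle 70 mm across, its centre 22.5 mm from the origin along -x, opening into a channel 30 mm wide for the plunger along +x that ends 57.5 mm from the origin. Origin at bench level; gauge seated: origins and x axes coincide in plan.
- square_seat: Seat with a square outline, for the reagent bottle (any of its four ways round). Fixed on the bench. Dark pad 4 mm thick with a white rim all round, 4 mm wide, its top 10 mm above the bench (6 mm above the pad). Inside the rim 58 x 58 mm. Origin: centre of its underside (bench level); x and y square to its sides, z up.
- round_seat: Seat with a round outline, for the sample cup. Fixed on the bench. Dark pad 4 mm thick with a white rim all round, 4 mm wide, its top 10 mm above the bench (6 mm above the pad). Inside the rim 72 mm across. Origin: centre of its underside (bench level), z up.
- apple: Bystander: a loose green apple, 68 mm across, 61 mm high, beyond the tray and the seats. Origin: centre of its underside.
- wash_bottle: Bystander: a loose white wash bottle with a red cap and bent spout, 60 mm across, 183 mm high with its spout, beyond the seats. Origin: centre of its underside.

How it is judged:
At the end, for the whole second after the job is handed in: Each instrument at rest in its own seat: within 12 mm of its centre, underside less than 6.5 mm above the seat's, tilt under 0.08 rad; refractometer, penetrometer (plunger in the channel) and bottle within 0.26 rad of the outline (horizontal distance between refractometer and oblong_seat below 0.012 m and z of refractometer in the frame of oblong_seat below 0.0065 m and angle between each of refractometer, penetrometer, reagent_bottle, sample_cup's own z axis and vertical below 0.08 rad and linear speed of each of refractometer, penetrometer, reagent_bottle, sample_cup below 0.02 m/s and angular speed of each of refractometer, penetrometer, reagent_bottle, sample_cup below 0.2 rad/s and angle between the x axis of refractometer and the x axis of oblong_seat, either way round below 0.26 rad and horizontal distance between penetrometer and keyhole_seat below 0.012 m and z of penetrometer in the frame of keyhole_seat below 0.0065 m and angle between the x axis of penetrometer and the x axis of keyhole_seat, either way round below 0.26 rad and horizontal distance between reagent_bottle and square_seat below 0.012 m and z of reagent_bottle in the frame of square_seat below 0.0065 m and (angle between the x axis of reagent_bottle and the x axis of square_seat, either way round below 0.26 rad or angle between the x axis of reagent_bottle and the y axis of square_seat, either way round below 0.26 rad) and horizontal distance between sample_cup and round_seat below 0.012 m and z of sample_cup in the frame of round_seat below 0.0065 m); the robot touches nothing.
It fails at once if an instrument is dropped, thrown or knocked flying (faster than 0.6 m/s while the fingers do not hold it) ((linear speed of refractometer above 0.6 m/s and contact force between the fingers and refractometer below 0.1 N) or (linear speed of penetrometer above 0.6 m/s and contact force between the fingers and penetrometer below 0.1 N) or (linear speed of reagent_bottle above 0.6 m/s and contact force between the fingers and reagent_bottle below 0.1 N) or (linear speed of sample_cup above 0.6 m/s and contact force between the fingers and sample_cup below 0.1 N)).
It fails at once if the apple is moved by more than 30 mm (distance of apple from where it was at the start of the episode above 0.03 m).
It fails at once if the wash bottle is moved by more than 30 mm (distance of wash_bottle from where it was at the start of the episode above 0.03 m).
It also fails if it takes over 128 s, if anything falls off the work surface, if the arm or the gripper's body presses on something with over 40 N, if the wrist force passes 120 N, or if a joint passes its speed limit or range.

## Working session

There is one attempt and no reset: what is moved stays moved. The work goes in short steps, Python scripts to look and compute and a tool call to move; the robot and the scene stay as the last step left them, time stands still between calls to the robot, and variables do not carry over. Pictures are saved under pics/ and viewed, at most 15 in all, crops included, and the job is handed in when it is done.

Besides the shell and the picture viewer there is one more tool, called by a JSON object that holds its "api" and its "payload", one argument or row to a line. move_arm: Moves the arm, as the interface text tells. Its arguments: {"type":"object","properties":{"rows":{"type":"array"},"force":{"type":"number"}},"required":["rows"]}

```bash
ls; mkdir -p pics
python3 - <<'E'
from rig import robot, viewer
import cv2,numpy as np
s=robot.read_state(); print({k:np.round(v,3) for k,v in s.items()})
for n in("top","side"):
    im=viewer.get_image(n); cv2.imwrite(f"pics/{n}0.png",im["color"]); print(n,im["K"].tolist(),im["R"].round(4).tolist(),im["t"].round(4).tolist())
E
```

```text
pics
{'time_s': np.float64(0.0), 'qpos': array([-1.431,  0.264, -0.049,  1.259, -0.   ,  1.415]), 'qd': array([-0.002,  0.001, -0.   ,  0.   , -0.001,  0.002]), 'joint_efforts': array([ 2.0000e-03, -6.3760e+01,  3.8457e+01,  1.4000e-02, -0.0000e+00,
       -0.0000e+00]), 'tcp_pos': array([ 0.152, -0.502,  0.231]), 'tool_rot': array([-3.106, -0.461, -0.   ]), 'force': array([ 0.061, -1.019,  0.371]), 'torque': array([-0.007,  0.002, -0.011]), 'grasp_force': np.float64(0.0), 'finger_gap': np.float64(1.001)}
top [[453.8057512632684, 0.0, 323.7248488254781], [0.0, 453.8057512632684, 236.99275755040765], [0.0, 0.0, 1.0]] [[-0.0095, -0.9999, 0.0051], [-0.9785, 0.0082, -0.2059], [0.2059, -0.007, -0.9785]] [-0.0008, 0.6079, 0.905]
side [[470.38161660211364, 0.0, 322.47632386092], [0.0, 470.38161660211364, 250.6891301675353], [0.0, 0.0, 1.0]] [[-0.9683, -0.2495, 0.0109], [-0.1728, 0.6383, -0.7502], [0.1802, -0.7283, -0.6612]] [0.5971, 0.1293, 0.764]
```

View pics/top0.png

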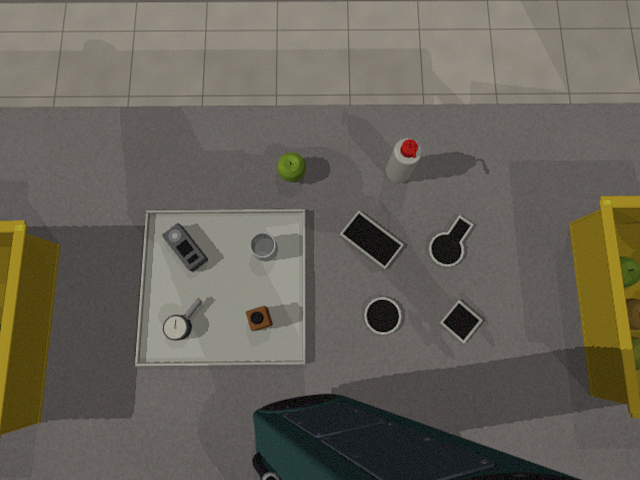

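View pics/side0.png

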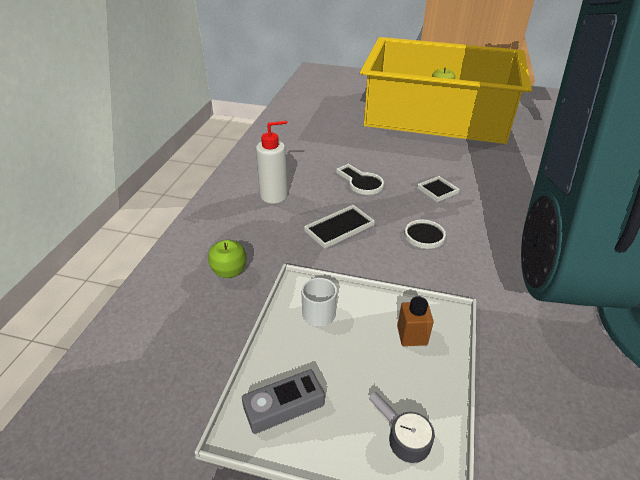

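The top view shows the instruments in the tray on the left: refractometer (185,248), cup (263,246), gauge disc (177,327) and bottle (259,318). The seats are in the middle: oblong (373,240), keyhole (447,248), round (382,316) and square (462,321). The side view shows the same layout. I'll enlarge crops to read the pixels.

Run:
```python
import cv2
t=cv2.imread("pics/top0.png"); s=cv2.imread("pics/side0.png")
def crop(im,x,y,w,h,f,n):
    c=cv2.resize(im[y:y+h,x:x+w],None,fx=f,fy=f,interpolation=cv2.INTER_CUBIC)
    for i in range(0,w,10):
        cv2.line(c,(i*f,0),(i*f,14 if i%50 else 30),(0,0,255),1)
        if i%20==0: cv2.putText(c,str(x+i),(i*f+2,12),0,.35,(0,0,255),1)
    for i in range(0,h,10):
        cv2.line(c,(0,i*f),(14 if i%50 else 30,i*f),(0,0,255),1)
        if i%20==0: cv2.putText(c,str(y+i),(2,i*f-2),0,.35,(0,0,255),1)
    cv2.imwrite(f"pics/{n}.png",c)
crop(t,150,210,160,140,4,"c1"); crop(t,330,200,160,150,4,"c2")
crop(s,230,260,240,200,3,"c3"); crop(s,295,155,170,100,4,"c4")
```

```text
(no output)
```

View pics/c1.png

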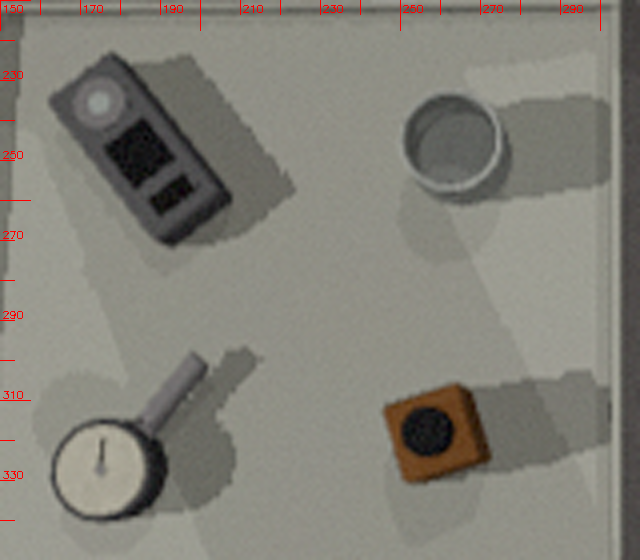

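View pics/c2.png

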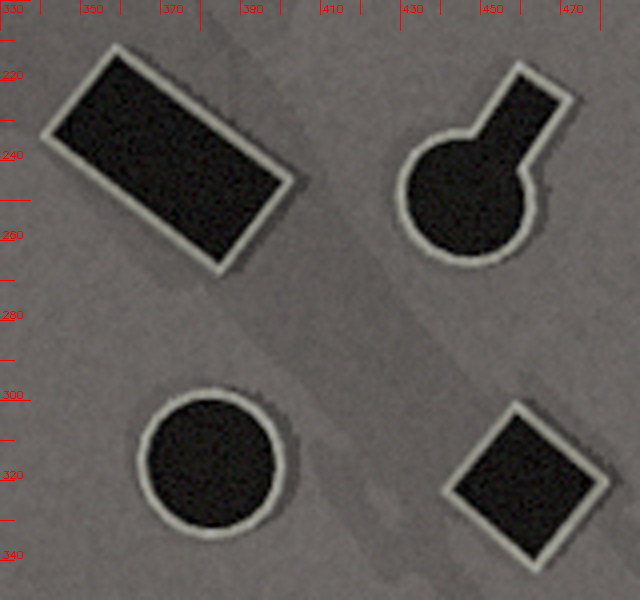

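View pics/c3.png

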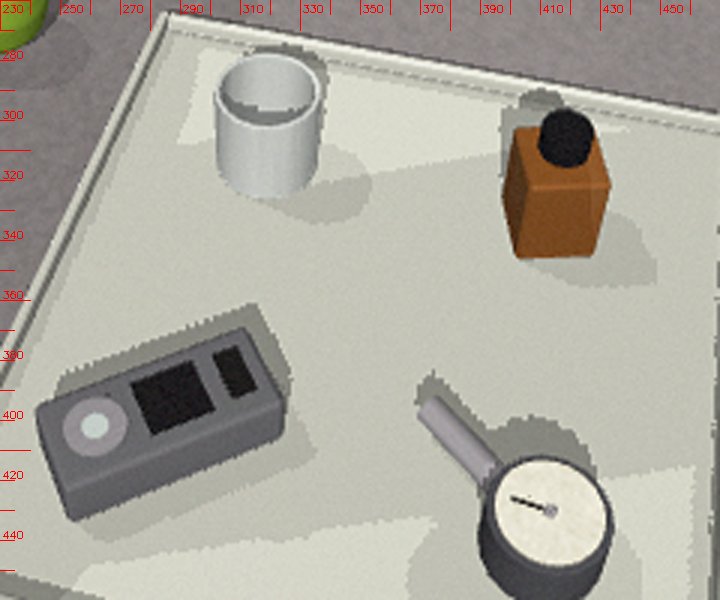

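View pics/c4.png

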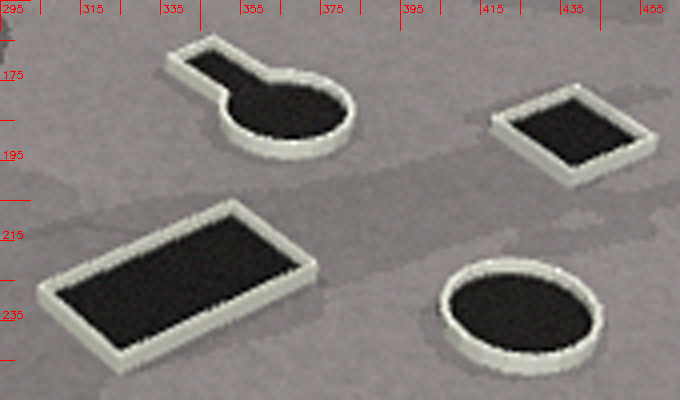

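The crops give the corners, rims and dial. The cup rim, dial and cap centres can be triangulated from both views.

```bash
cat > h.py <<'E'
import numpy as np, cv2
Kt=np.array([[453.80575,0,323.72485],[0,453.80575,236.99276],[0,0,1]]);Rt=np.array([[-0.0095,-0.9999,0.0051],[-0.9785,0.0082,-0.2059],[0.2059,-0.007,-0.9785]]);tt=np.array([-0.0008,0.6079,0.905])
Ks=np.array([[470.38162,0,322.47632],[0,470.38162,250.68913],[0,0,1]]);Rs=np.array([[-0.9683,-0.2495,0.0109],[-0.1728,0.6383,-0.7502],[0.1802,-0.7283,-0.6612]]);ts=np.array([0.5971,0.1293,0.764])
def plane(K,R,t,p,z):
    d=R.T@np.linalg.solve(K,[p[0],p[1],1.]); c=-R.T@t
    return c+d*(z-c[2])/d[2]
T=lambda p,z:plane(Kt,Rt,tt,p,z)
S=lambda p,z:plane(Ks,Rs,ts,p,z)
def tri(p,q):
    X=cv2.triangulatePoints(Kt@np.c_[Rt,tt],Ks@np.c_[Rs,ts],np.array(p,float).reshape(2,1),np.array(q,float).reshape(2,1))[:,0]
    return X[:3]/X[3]
c1=lambda p:(150+p[0]/4,210+p[1]/4); c2=lambda p:(330+p[0]/4,200+p[1]/4)
c3=lambda p:(230+p[0]/3,260+p[1]/3); c4=lambda p:(295+p[0]/4,155+p[1]/4)
E
python3 - <<'E'
from h import *
np.set_printoptions(precision=4,suppress=True)
def go(n,a,b,ca,cb,z):
    A=[ca(p) for p in a];B=[cb(p) for p in b]
    print(n)
    for p,q in zip(A,B): print("  tri",tri(p,q),"T",T(p,z)[:2],"S",S(q,z)[:2])
    if len(a)==4:
        for f,P in((T,A),(S,B)):
            X=np.array([f(p,z)[:2] for p in P]); print("  c",X.mean(0),"sides",np.linalg.norm(X-np.roll(X,-1,0),axis=1),"ang",[float(np.degrees(np.arctan2(*d[::-1])).round(1)) for d in np.roll(X,-1,0)-X])
go("refr feats",[(98,102),(139.5,153.5),(172,193)],[(95,426),(173,398),(236,372)],c1,c3,.038)
go("refr",[(112,57),(52,100),(160,238),(218,195)],[(36,408),(65,487),(285,402),(243,328)],c1,c3,.038)
go("cup",[(454.5,144.5)],[(267.5,91)],c1,c3,.062)
go("cap",[(427,432)],[(566,127)],c1,c3,.084)
go("body",[(386,408),(408,480),(478,446),(463,384)],[(602,129),(516,129),(527,187),(610,184)],c1,c3,.064)
go("dial",[(100.5,470)],[(551,512)],c1,c3,.038)
go("tip",[(199,357)],[(429,404)],c1,c3,.024)
go("obl",[(117,44),(41,135),(218,273),(294,180)],[(38,290),(120,357),(317,263),(233,199)],c2,c4,.01)
go("key",[(467,197)],[(288,107)],c2,c4,.01)
go("keyend",[(519,61),(574,99)],[(167,55),(211,35)],c2,c4,.01)
go("round",[(212,462.5)],[(521.5,309)],c2,c4,.01)
go("sq",[(517,402),(443,490),(536,572),(610,482)],[(491,121),(574,177),(658,134),(574,83)],c2,c4,.01)
print("apple",T((291,167),.03),"wb",T((401,172),.1),S((272,195),.0))
E
```

```text
refr feats
  tri [0.6181 0.32   0.038 ] T [0.6193 0.3201] S [0.6169 0.3201]
  tri [0.5898 0.2966 0.0354] T [0.5904 0.2959] S [0.5882 0.2983]
  tri [0.5668 0.2774 0.0368] T [0.5685 0.2772] S [0.5647 0.2783]
refr
  tri [0.6463 0.3156 0.0329] T [0.6445 0.3139] S [0.6451 0.3185]
  tri [0.6215 0.3473 0.0321] T [0.6206 0.3453] S [0.6194 0.3503]
  tri [0.5425 0.2839 0.0324] T [0.544  0.2824] S [0.5395 0.2874]
  tri [0.5681 0.253  0.0351] T [0.5672 0.2522] S [0.5679 0.255 ]
  c [0.5941 0.2984] sides [0.0395 0.0991 0.038  0.0989] ang [127.3, -140.6, -52.5, 38.6]
  c [0.593  0.3028] sides [0.0409 0.1016 0.0431 0.1   ] ang [129.0, -141.8, -48.9, 39.4]
cup
  tri [0.5908 0.1224 0.0567] T [0.5894 0.1217] S [0.5899 0.1273]
cap
  tri [0.4378 0.1305 0.0811] T [0.4382 0.1301] S [0.4375 0.1334]
body
  tri [0.4351 0.1488 0.1052] T [0.4513 0.1542] S [0.4186 0.1109]
  tri [0.4388 0.14   0.0831] T [0.4148 0.1421] S [0.4609 0.1222]
  tri [0.4417 0.1124 0.0106] T [0.4316 0.1066] S [0.4509 0.1588]
  tri [0.4357 0.1216 0.041 ] T [0.4631 0.1148] S [0.4119 0.1464]
  c [0.4402 0.1294] sides [0.0384 0.0392 0.0326 
[... 900 characters left out ...]
i [ 0.6446 -0.3483  0.0062] T [ 0.6446 -0.3469] S [ 0.6425 -0.3417]
round
  tri [ 0.4414 -0.1343  0.006 ] T [ 0.4432 -0.1339] S [ 0.4397 -0.1289]
sq
  tri [ 0.4731 -0.3043  0.0032] T [ 0.4743 -0.3024] S [ 0.4714 -0.2933]
  tri [ 0.4246 -0.2601  0.0039] T [ 0.4273 -0.2588] S [ 0.4225 -0.2505]
  tri [ 0.3817 -0.3061  0.0095] T [ 0.3835 -0.3062] S [ 0.38  -0.305]
  tri [ 0.4298 -0.3509  0.0071] T [ 0.4307 -0.3499] S [ 0.429  -0.3458]
  c [ 0.4289 -0.3043] sides [0.0641 0.0645 0.0644 0.0645] ang [137.2, -132.8, -42.8, 47.5]
  c [ 0.4257 -0.2986] sides [0.065  0.0691 0.0638 0.0675] ang [138.8, -127.9, -39.8, 51.1]
apple [0.7787 0.0667 0.03  ] wb [ 0.7393 -0.1708  0.1   ] [ 0.7791 -0.1842  0.    ]
```

```bash
cat > plan.py <<'E'
import sys, numpy as np
from rig import robot
from scipy.spatial.transform import Rotation as Ro
# plan.py n x y z yaw_deg : split the way to the target into n calls
def plan(n,x,y,z,yaw,p=None,R=None):
    s=robot.read_state()
    p=np.array(s["tcp_pos"]) if p is None else p
    R=Ro.from_rotvec(s["tool_rot"]) if R is None else R
    g=np.array([x,y,z]); a=np.radians(yaw)
    G=Ro.from_matrix([[np.cos(a),np.sin(a),0],[np.sin(a),-np.cos(a),0],[0,0,-1]])
    for i in range(n):
        d=R.inv().apply((g-p)/(n-i))/.08; w=(R.inv()*G).as_rotvec()/(n-i)/np.radians(30)
        d,w=d.round(3),w.round(3)
        print([float(v)+0 for v in (*d,*w)])
        p=p+R.apply(d*.08); R=R*Ro.from_rotvec(w*np.radians(30))
    print("end",p.round(4)); return p,R
if __name__=="__main__":
    v=list(map(float,sys.argv[1:])); p=R=None
    for i in range(0,len(v),5): p,R=plan(int(v[i]),*v[i+1:i+5],p,R)
E
python3 plan.py 7 .438 .132 .15 105.5
```

```text
[0.817, -0.935, 0.145, 0.0, 0.0, -0.422]
[1.002, -0.734, 0.146, 0.0, 0.0, -0.422]
[1.138, -0.496, 0.145, 0.0, 0.0, -0.422]
[1.219, -0.234, 0.146, 0.0, 0.0, -0.422]
[1.241, 0.038, 0.145, 0.0, -0.001, -0.422]
[1.203, 0.31, 0.145, 0.0, 0.0, -0.422]
[1.105, 0.565, 0.145, 0.0, -0.001, -0.422]
end [0.438 0.132 0.15 ]
```

```bash
python3 plan.py 7 .42 .09 .15 16.9  3 .438 .132 .12 105.5
```

```text
[0.764, -0.873, 0.145, 0.0, 0.0, 0.0]
[0.764, -0.873, 0.145, 0.0, 0.0, 0.0]
[0.764, -0.873, 0.146, 0.0, 0.0, 0.0]
[0.764, -0.873, 0.145, 0.0, 0.0, 0.0]
[0.765, -0.872, 0.146, -0.001, 0.0, 0.0]
[0.764, -0.873, 0.145, 0.0, 0.0, 0.0]
[0.765, -0.873, 0.145, -0.001, 0.0, 0.0]
end [0.42 0.09 0.15]
[0.122, -0.146, 0.125, 0.0, 0.0, -0.985]
[0.178, -0.066, 0.125, 0.0, 0.0, -0.984]
[0.188, 0.031, 0.125, 0.0, 0.0, -0.985]
end [0.438 0.132 0.12 ]
```

{"api": "move_arm", "payload": {
  "rows": [0.4,-0.45,0.07,0,0,0,-1,0.77,-0.87,0.15,0,0,0,-1,0.77,-0.87,0.15,0,0,0,-1],
  "force": 50
}}

```text
time_s: 0.48
tcp_pos: [0.1919, -0.4153, 0.2191]
tool_rot: [-3.106, -0.464, -0.0]
force: [-0.6, -0.7, 0.7]
finger_gap: 1.003
grasp_force: 0.0
```

{"api": "move_arm", "payload": {
  "rows": [0.4,-0.45,0.07,0,0,0,-1,0.77,-0.87,0.15,0,0,0,-1,0.77,-0.87,0.15,0,0,0,-1]
}}

```text
time_s: 0.85
tcp_pos: [0.2304, -0.3316, 0.2071]
tool_rot: [-3.106, -0.465, 0.0]
force: [0.5, 0.3, 0.8]
finger_gap: 1.0
grasp_force: 0.0
```

{"api": "move_arm", "payload": {
  "rows": [0.4,-0.45,0.07,0,0,0,-1,0.77,-0.87,0.15,0,0,0,-1,0.77,-0.87,0.15,0,0,0,-1]
}}

```text
time_s: 1.23
tcp_pos: [0.2692, -0.2478, 0.1952]
tool_rot: [-3.107, -0.465, 0.0]
force: [0.4, 0.2, 0.0]
finger_gap: 0.997
grasp_force: 0.0
```

Batched calls run in sequence and track well.

{"api": "move_arm", "payload": {
  "rows": [0.4,-0.45,0.07,0,0,0,-1,0.77,-0.87,0.15,0,0,0,-1,0.77,-0.87,0.15,0,0,0,-1]
}}

```text
time_s: 1.6
tcp_pos: [0.3082, -0.1638, 0.1832]
tool_rot: [-3.107, -0.466, 0.0]
force: [0.1, -0.8, -0.2]
finger_gap: 1.002
grasp_force: 0.0
```

{"api": "move_arm", "payload": {
  "rows": [0.4,-0.45,0.07,0,0,0,-1,0.77,-0.87,0.15,0,0,0,-1,0.77,-0.87,0.15,0,0,0,-1]
}}

```text
time_s: 1.98
tcp_pos: [0.3472, -0.0796, 0.1712]
tool_rot: [3.107, 0.466, -0.0]
force: [-0.2, -0.5, 0.4]
finger_gap: 1.002
grasp_force: 0.0
```

{"api": "move_arm", "payload": {
  "rows": [0.4,-0.45,0.07,0,0,0,-1,0.77,-0.87,0.15,0,0,0,-1,0.77,-0.87,0.15,0,0,0,-1]
}}

```text
time_s: 2.35
tcp_pos: [0.3862, 0.0045, 0.1591]
tool_rot: [3.107, 0.464, -0.0]
force: [0.2, -0.9, 0.9]
finger_gap: 1.006
grasp_force: 0.0
```

{"api": "move_arm", "payload": {
  "rows": [0.4,-0.45,0.07,0,0,0,-1,0.77,-0.87,0.15,0,0,0,-1,0.77,-0.87,0.15,0,0,0,-1]
}}

```text
time_s: 2.72
tcp_pos: [0.4251, 0.0886, 0.147]
tool_rot: [3.107, 0.463, -0.0]
force: [-0.0, -0.4, -0.6]
finger_gap: 0.999
grasp_force: 0.0
```

{"api": "move_arm", "payload": {
  "rows": [0,0,0,0,0,-0.33,-1,0,0,0,0,0,-0.66,-1,0,0,0,0,0,-0.98,-1,0,0,0,0,0,-0.98,-1]
}}

```text
time_s: 3.22
tcp_pos: [0.4239, 0.0869, 0.1476]
tool_rot: [2.89, 1.23, 0.0]
force: [0.2, -0.2, -0.2]
finger_gap: 0.997
grasp_force: 0.0
```

{"api": "move_arm", "payload": {
  "rows": [0,0,0,0,0,-0.33,-1,0,0,0,0,0,-0.66,-1,0,0,0,0,0,-0.98,-1,0,0,0,0,0,-0.98,-1]
}}

```text
time_s: 3.72
tcp_pos: [0.4238, 0.0879, 0.1474]
tool_rot: [2.486, 1.92, -0.0]
force: [0.6, 0.3, 0.7]
finger_gap: 0.998
grasp_force: 0.0
```

{"api": "move_arm", "payload": {
  "rows": [0,0,0,0,0,-0.33,-1,0,0,0,0,0,-0.66,-1,0,0,0,0,0,-0.98,-1,0,0,0,0,0,-0.98,-1]
}}

```text
time_s: 4.22
tcp_pos: [0.4237, 0.0885, 0.1473]
tool_rot: [1.919, 2.487, -0.0]
force: [-0.2, 0.9, -0.0]
finger_gap: 1.0
grasp_force: 0.0
```

```bash
python3 plan.py 1 .438 .132 .12 105.5 2 .438 .132 .027 105.5
python3 - <<'E'
from rig import robot, viewer
import cv2,numpy as np
im=viewer.get_image("wrist"); cv2.imwrite("pics/w1.png",im["color"]); np.savez("w1.npz",**im); print(robot.read_state()["tcp_pos"])
E
```

```text
[0.48, 0.311, 0.342, 0.0, 0.0, -0.027]
end [0.438 0.132 0.12 ]
[0.0, 0.0, 0.581, 0.0, 0.0, 0.0]
[0.001, 0.0, 0.581, 0.0, 0.0, 0.0]
end [0.438 0.132 0.027]
[0.42366491 0.08859962 0.14735859]
```

View pics/w1.png

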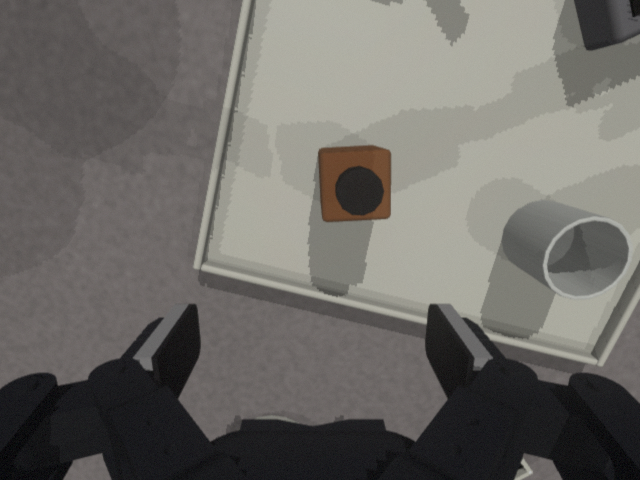

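The wrist view shows the cap centre at (359,190), the bottle's sides square to the picture, and the cup rim centre at (587,257).

Run:
```python
from h import *
w=np.load("w1.npz"); W=lambda p,z:plane(w["K"],w["R"],w["t"],p,z).round(4)
print(W((359,190),.084),W((587,257),.062),"cam",(-w["R"].T@w["t"]).round(3))
for a,b,z in[((328,220),(390,218),.064),((321,148),(324,220),.064)]:
    d=W(b,z)-W(a,z); print(np.degrees(np.arctan2(d[1],d[0])),np.linalg.norm(d))
```

```text
[0.4379 0.1331 0.084 ] [0.5901 0.1262 0.062 ] cam [0.406 0.158 0.288]
16.625180444438236 0.037048751665879356
-72.55652701536853 0.042032963255045436
```

{"api": "move_arm", "payload": {
  "rows": [0.24,0.16,0.17,0,0,-0.02,-1,0.48,0.31,0.34,0,0,-0.04,-1,0.48,0.31,0.34,0,0,-0.04,-1]
}}

```text
time_s: 4.65
tcp_pos: [0.4373, 0.1331, 0.1194]
tool_rot: [-1.889, -2.509, 0.001]
force: [-0.8, -0.2, 0.7]
finger_gap: 1.0
grasp_force: 0.0
```

{"api": "move_arm", "payload": {
  "rows": [0,0,0.3,0,0,0,-1,0,0,0.6,0,0,0,-1,0,0,0.9,0,0,0,-1,0,0,0.9,0,0,0,-1]
}}

```text
time_s: 5.15
tcp_pos: [0.4366, 0.1319, 0.0475]
tool_rot: [-1.888, -2.509, 0.003]
force: [0.1, -0.1, -0.1]
finger_gap: 0.999
grasp_force: 0.0
```

{"api": "move_arm", "payload": {
  "rows": [0,0,0.13,0,0,0,-1,0,0,0.26,0,0,0,-1,0,0,0.26,0,0,0,1,0,0,0.26,0,0,0,1,0,0,0.26,0,0,0,1,0,0,0.26,0,0,0,1,0,0,0.26,0,0,0,1]
}}

```text
time_s: 6.02
tcp_pos: [0.4378, 0.1327, 0.0278]
tool_rot: [1.884, 2.513, 0.001]
force: [-0.7, -0.3, 4.9]
finger_gap: 0.485
grasp_force: 51.0
```

```bash
python3 plan.py 2 .4378 .1327 .14 106.2 2 .427 .05 .14 137.5 5 .427 -.3015 .12 137.5 2 .427 -.3015 .027 137.5
```

```text
[0.0, 0.001, -0.701, 0.001, 0.0, 0.002]
[0.0, 0.0, -0.702, 0.0, 0.0, 0.001]
end [0.4378 0.1327 0.14  ]
[-0.478, -0.209, 0.0, 0.0, 0.0, -0.522]
[-0.403, -0.33, 0.0, 0.0, 0.0, -0.521]
end [0.427 0.05  0.14 ]
[-0.594, -0.648, 0.05, 0.0, 0.0, 0.0]
[-0.594, -0.648, 0.05, 0.0, 0.0, 0.0]
[-0.594, -0.648, 0.05, 0.0, 0.0, 0.0]
[-0.593, -0.648, 0.05, 0.0, 0.0, 0.0]
[-0.594, -0.647, 0.05, 0.0, 0.0, 0.0]
end [ 0.427  -0.3015  0.12  ]
[0.0, 0.0, 0.581, 0.0, 0.0, 0.0]
[0.0, 0.0, 0.582, 0.0, 0.0, 0.0]
end [ 0.427  -0.3015  0.027 ]
```

{"api": "move_arm", "payload": {
  "rows": [0,0,-0.3,0,0,0,1,0,0,-0.65,0,0,0,1,0,0,-1,0,0,0,1,0,0,-1,0,0,0,1]
}}

```text
time_s: 6.52
tcp_pos: [0.4386, 0.1328, 0.1088]
tool_rot: [1.883, 2.512, 0.004]
force: [-0.3, -0.2, -2.2]
finger_gap: 0.482
grasp_force: 51.0
```

{"api": "move_arm", "payload": {
  "rows": [-0.24,-0.1,-0.2,0,0,-0.26,1,-0.48,-0.21,-0.4,0,0,-0.52,1,-0.48,-0.21,-0.4,0,0,-0.52,1]
}}

```text
time_s: 6.9
tcp_pos: [0.4323, 0.0903, 0.1392]
tool_rot: [1.527, 2.745, 0.0]
force: [-0.4, -0.0, -1.8]
finger_gap: 0.488
grasp_force: 50.9
```

{"api": "move_arm", "payload": {
  "rows": [-0.2,-0.16,0,0,0,-0.26,1,-0.4,-0.33,0,0,0,-0.52,1,-0.4,-0.33,0,0,0,-0.52,1]
}}

```text
time_s: 7.28
tcp_pos: [0.4263, 0.0497, 0.1383]
tool_rot: [-1.144, -2.925, 0.0]
force: [-0.4, -0.1, -1.4]
finger_gap: 0.484
grasp_force: 50.9
```

{"api": "move_arm", "payload": {
  "rows": [-0.37,-0.4,0,0,0,0,1,-0.74,-0.81,0,0,0,0,1,-0.74,-0.81,0,0,0,0,1]
}}

```text
time_s: 7.65
tcp_pos: [0.4268, -0.039, 0.1386]
tool_rot: [-1.149, -2.923, 0.0]
force: [0.1, -0.2, -0.8]
finger_gap: 0.483
grasp_force: 51.4
```

{"api": "move_arm", "payload": {
  "rows": [-0.37,-0.4,0,0,0,0,1,-0.74,-0.81,0,0,0,0,1,-0.74,-0.81,0,0,0,0,1]
}}

```text
time_s: 8.02
tcp_pos: [0.4268, -0.1265, 0.1387]
tool_rot: [-1.147, -2.924, -0.0]
force: [-0.1, 0.7, -1.2]
finger_gap: 0.488
grasp_force: 51.6
```

{"api": "move_arm", "payload": {
  "rows": [-0.37,-0.4,0,0,0,0,1,-0.74,-0.81,0,0,0,0,1,-0.74,-0.81,0,0,0,0,1]
}}

```text
time_s: 8.4
tcp_pos: [0.4269, -0.214, 0.1387]
tool_rot: [-1.145, -2.925, -0.0]
force: [0.3, 0.8, -1.5]
finger_gap: 0.483
grasp_force: 51.6
```

```bash
python3 plan.py 1 .427 -.3015 .12 137.5 2 .427 -.3015 .027 137.5
python3 - <<'E'
from rig import robot, viewer
import cv2,numpy as np
im=viewer.get_image("wrist"); cv2.imwrite("pics/w2.png",im["color"]); np.savez("w2.npz",**im)
E
```

```text
[-0.744, -0.802, 0.233, 0.0, -0.001, -0.008]
end [ 0.427  -0.3015  0.12  ]
[0.0, 0.0, 0.581, 0.0, 0.0, 0.0]
[0.001, 0.0, 0.582, 0.0, 0.0, 0.0]
end [ 0.427  -0.3015  0.027 ]
```

View pics/w2.png

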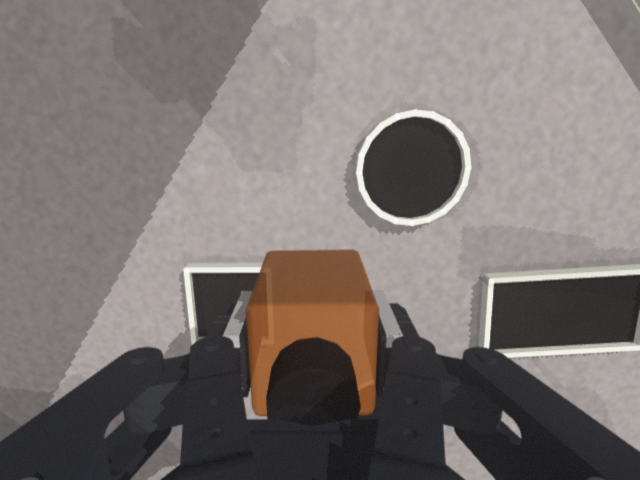

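The wrist view shows the round seat at (414,167) and the square seat's outer corner at (184,266). The square's upper edge is level with the image, so the yaw is right.

Run:
```python
from h import *
w=np.load("w2.npz"); W=lambda p,z:plane(w["K"],w["R"],w["t"],p,z).round(4)
print("round",W((414,167),.01)[:2],"sqcorner",W((184,266),.01)[:2], "obl corners",W((484,277),.01)[:2],W((484,355),.01)[:2])
a=np.radians(47.5);
print("pred sq corners",[(np.array([.427,-.3015])+.033*(i*np.array([np.cos(a),np.sin(a)])+j*np.array([-np.sin(a),np.cos(a)]))).round(4) for i in(1,-1) for j in (1,-1)])
for A,B in [((184,266),(262,264)),((484,277),(638,270)),((484,355),(638,348))]:
  d=W(B,.01)-W(A,.01); print(np.degrees(np.arctan2(d[1],d[0])))
```

```text
round [ 0.4416 -0.1315] sqcorner [ 0.3823 -0.3027] obl corners [ 0.5413 -0.1439] [ 0.596  -0.1832]
pred sq corners [array([ 0.425 , -0.2549]), array([ 0.4736, -0.2995]), array([ 0.3804, -0.3035]), array([ 0.429 , -0.3481])]
48.83260216735942
49.99579749985457
50.19442890773478
```

{"api": "move_arm", "payload": {
  "rows": [-0.37,-0.4,0.12,0,0,0,1,-0.74,-0.8,0.23,0,0,-0.02,1,-0.74,-0.8,0.23,0,0,-0.02,1]
}}

```text
time_s: 8.82
tcp_pos: [0.427, -0.3006, 0.1198]
tool_rot: [-1.126, -2.932, -0.001]
force: [-0.2, 0.1, -1.5]
finger_gap: 0.483
grasp_force: 51.6
```

{"api": "move_arm", "payload": {
  "rows": [0,0,0.3,0,0,0,1,0,0,0.6,0,0,0,1,0,0,0.9,0,0,0,1,0,0,0.9,0,0,0,1]
}}

```text
time_s: 9.32
tcp_pos: [0.4263, -0.2978, 0.0479]
tool_rot: [-1.121, -2.931, -0.003]
force: [-0.2, 0.2, -1.3]
finger_gap: 0.484
grasp_force: 51.5
```

{"api": "move_arm", "payload": {
  "rows": [0,0,0.08,0,0,0,1,0,0,0.15,0,0,0,1,0,0,0.2,0,0,0,1,0,0,0.24,0,0,0,1,0,0,0.24,0,0,0,1]
}}

```text
time_s: 9.95
tcp_pos: [0.4265, -0.3005, 0.0295]
tool_rot: [-1.124, -2.933, -0.0]
force: [0.6, 0.4, -1.5]
finger_gap: 0.486
grasp_force: 51.5
```

{"api": "move_arm", "payload": {
  "rows": [0,0,0.02,0,0,0,1,0,0,0.04,0,0,0,1,0,0,0.04,0,0,0,1,0,0,0.04,0,0,0,1]
}}

```text
time_s: 10.45
tcp_pos: [0.4266, -0.3005, 0.0265]
tool_rot: [1.123, 2.934, -0.0]
force: [0.1, 0.3, -1.1]
finger_gap: 0.485
grasp_force: 51.5
```

{"api": "move_arm", "payload": {
  "rows": [0,0,0,0,0,0,0,0,0,0,0,0,0,-0.4,0,0,0,0,0,0,-1,0,0,0,0,0,0,-1,0,0,0,0,0,0,-1]
}}

```text
time_s: 11.08
tcp_pos: [0.4266, -0.3005, 0.0265]
tool_rot: [1.124, 2.934, 0.0]
force: [-0.4, 0.1, 0.5]
finger_gap: 0.999
grasp_force: 0.0
```

{"api": "move_arm", "payload": {
  "rows": [0,0,-0.3,0,0,0,-1,0,0,-0.65,0,0,0,-1,0,0,-1,0,0,0,-1,0,0,-1,0,0,0,-1]
}}

```text
time_s: 11.58
tcp_pos: [0.4274, -0.3013, 0.1082]
tool_rot: [1.122, 2.931, -0.002]
force: [-0.3, -0.4, -0.3]
finger_gap: 0.997
grasp_force: 0.0
```

```bash
python3 plan.py 1 .427 -.30 .15 138.5 6 .590 .125 .15 138.5 2 .590 .125 .026 138.5
python3 - <<'E'
from rig import robot, viewer
import cv2,numpy as np
cv2.imwrite("pics/s2.png",cv2.resize(viewer.get_image("side")["color"][140:260,290:480],None,fx=3,fy=3))
E
```

```text
[0.013, 0.009, -0.523, 0.0, 0.006, -0.014]
end [ 0.427 -0.3    0.15 ]
[0.332, 0.888, 0.0, 0.0, 0.0, 0.0]
[0.332, 0.888, 0.0, 0.0, 0.0, 0.0]
[0.332, 0.888, 0.0, 0.0, 0.0, 0.0]
[0.332, 0.888, 0.0, 0.0, 0.0, 0.0]
[0.332, 0.888, 0.0, 0.0, 0.0, 0.0]
[0.333, 0.889, -0.001, 0.0, 0.0, 0.0]
end [0.59  0.125 0.15 ]
[0.0, 0.0, 0.775, 0.0, 0.0, 0.0]
[0.0, 0.0, 0.775, 0.0, 0.0, 0.0]
end [0.59  0.125 0.026]
```

View pics/s2.png

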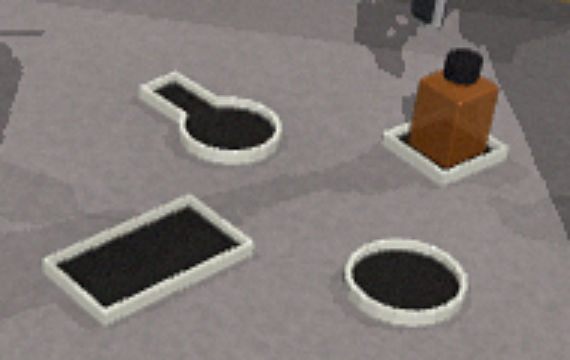

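The side crop shows the bottle upright inside the square rim at (452,120). Next is the cup.

{"api": "move_arm", "payload": {
  "rows": [0,0,-0.25,0,0,0,-1,0,0,-0.5,0,0,0,-1]
}}

```text
time_s: 11.88
tcp_pos: [0.4261, -0.3001, 0.1458]
tool_rot: [-1.123, -2.932, -0.001]
force: [-0.5, 0.0, -0.5]
finger_gap: 0.999
grasp_force: 0.0
```

{"api": "move_arm", "payload": {
  "rows": [0.16,0.45,0,0,0,0,-1,0.33,0.89,0,0,0,0,-1,0.33,0.89,0,0,0,0,-1]
}}

```text
time_s: 12.25
tcp_pos: [0.4546, -0.2279, 0.1455]
tool_rot: [-1.119, -2.934, -0.001]
force: [0.3, -0.0, -0.1]
finger_gap: 1.0
grasp_force: 0.0
```

{"api": "move_arm", "payload": {
  "rows": [0.16,0.45,0,0,0,0,-1,0.33,0.89,0,0,0,0,-1,0.33,0.89,0,0,0,0,-1]
}}

```text
time_s: 12.62
tcp_pos: [0.4825, -0.158, 0.1457]
tool_rot: [-1.12, -2.934, -0.0]
force: [-0.1, -0.4, 0.1]
finger_gap: 0.999
grasp_force: 0.0
```

{"api": "move_arm", "payload": {
  "rows": [0.16,0.45,0,0,0,0,-1,0.33,0.89,0,0,0,0,-1,0.33,0.89,0,0,0,0,-1]
}}

```text
time_s: 13.0
tcp_pos: [0.5106, -0.088, 0.1458]
tool_rot: [-1.121, -2.934, 0.0]
force: [0.1, -0.1, 0.1]
finger_gap: 0.997
grasp_force: 0.0
```

{"api": "move_arm", "payload": {
  "rows": [0.16,0.45,0,0,0,0,-1,0.33,0.89,0,0,0,0,-1,0.33,0.89,0,0,0,0,-1]
}}

```text
time_s: 13.38
tcp_pos: [0.5386, -0.0178, 0.1459]
tool_rot: [-1.121, -2.934, 0.0]
force: [0.8, -0.3, -0.0]
finger_gap: 0.998
grasp_force: 0.0
```

{"api": "move_arm", "payload": {
  "rows": [0.16,0.45,0,0,0,0,-1,0.33,0.89,0,0,0,0,-1,0.33,0.89,0,0,0,0,-1]
}}

```text
time_s: 13.75
tcp_pos: [0.5666, 0.0526, 0.1459]
tool_rot: [-1.122, -2.934, 0.0]
force: [-0.6, -0.1, -0.1]
finger_gap: 1.001
grasp_force: 0.0
```

{"api": "move_arm", "payload": {
  "rows": [0.16,0.45,0,0,0,0,-1,0.33,0.89,0,0,0,0,-1,0.33,0.89,0,0,0,0,-1]
}}

```text
time_s: 14.12
tcp_pos: [0.5946, 0.1229, 0.1459]
tool_rot: [-1.122, -2.934, 0.001]
force: [-0.2, -0.4, -0.2]
finger_gap: 0.997
grasp_force: 0.0
```

```bash
python3 plan.py 1 .590 .125 .1 138.5 1 .590 .125 .026 138.5
```

```text
[0.06, -0.018, 0.574, -0.001, 0.0, -0.012]
end [0.59  0.125 0.1  ]
[0.0, 0.0, 0.925, 0.0, 0.0, 0.0]
end [0.59  0.125 0.026]
```

{"api": "move_arm", "payload": {
  "rows": [0.06,-0.02,0.2,0,0,0,-1,0.06,-0.02,0.4,0,0,0,-1,0.06,-0.02,0.57,0,0,0,-1,0.06,-0.02,0.57,0,0,0,-1]
}}

```text
time_s: 14.62
tcp_pos: [0.5889, 0.124, 0.1]
tool_rot: [-1.125, -2.932, 0.001]
force: [-0.6, 1.3, -0.1]
finger_gap: 0.999
grasp_force: 0.0
```

{"api": "move_arm", "payload": {
  "rows": [0,0,0.25,0,0,0,-1,0,0,0.5,0,0,0,-1,0,0,0.75,0,0,0,-1,0,0,0.92,0,0,0,-1,0,0,0.92,0,0,0,-1]
}}

```text
time_s: 15.25
tcp_pos: [0.5892, 0.1249, 0.0269]
tool_rot: [-1.123, -2.933, 0.001]
force: [1.2, -0.4, -0.1]
finger_gap: 1.001
grasp_force: 0.0
```

{"api": "move_arm", "payload": {
  "rows": [0,0,0,0,0,0,1,0,0,0,0,0,0,1,0,0,0,0,0,0,1,0,0,0,0,0,0,1,0,0,0,0,0,0,1]
}}

```text
time_s: 15.88
tcp_pos: [0.59, 0.1252, 0.0285]
tool_rot: [1.123, 2.932, 0.001]
force: [-1.4, -1.1, 8.9]
finger_gap: 0.643
grasp_force: 52.4
```

```bash
python3 plan.py 2 .575 .09 .14 138.5 3 .4415 -.1315 .12 138.5
python3 - <<'E'
from rig import robot
print(robot.read_state()["tcp_pos"])
E
```

```text
[-0.078, -0.226, -0.697, 0.001, 0.001, -0.007]
[-0.077, -0.226, -0.697, 0.001, 0.002, -0.006]
end [0.575 0.09  0.14 ]
[-0.195, -1.06, 0.083, 0.0, 0.0, 0.0]
[-0.195, -1.06, 0.083, 0.0, 0.0, 0.0]
[-0.196, -1.059, 0.084, 0.0, 0.0, 0.0]
end [ 0.4415 -0.1315  0.12  ]
[0.59001926 0.12520848 0.02849855]
```

{"api": "move_arm", "payload": {
  "rows": [0,0,-0.25,0,0,0,1,0,0,-0.6,0,0,0,1,0,0,-1,0,0,0,1,0,0,-1,0,0,0,1]
}}

```text
time_s: 16.38
tcp_pos: [0.5908, 0.1253, 0.1099]
tool_rot: [1.122, 2.93, 0.003]
force: [0.2, 0.3, -1.3]
finger_gap: 0.643
grasp_force: 53.1
```

{"api": "move_arm", "payload": {
  "rows": [-0.09,-0.4,-0.15,0,0,0,1,-0.18,-0.9,-0.3,0,0,0,1,-0.18,-0.9,-0.3,0,0,0,1]
}}

```text
time_s: 16.75
tcp_pos: [0.5512, 0.0605, 0.1316]
tool_rot: [1.126, 2.932, -0.0]
force: [0.7, 0.3, -1.0]
finger_gap: 0.648
grasp_force: 53.2
```

{"api": "move_arm", "payload": {
  "rows": [-0.09,-0.45,0,0,0,0,1,-0.18,-0.9,0,0,0,0,1,-0.18,-0.9,0,0,0,0,1]
}}

```text
time_s: 17.12
tcp_pos: [0.5139, -0.0021, 0.1308]
tool_rot: [-1.126, -2.932, 0.0]
force: [-0.3, 0.8, -0.8]
finger_gap: 0.643
grasp_force: 53.4
```

{"api": "move_arm", "payload": {
  "rows": [-0.09,-0.45,0,0,0,0,1,-0.18,-0.9,0,0,0,0,1,-0.18,-0.9,0,0,0,0,1,-0.18,-0.9,0,0,0,0,1]
}}

```text
time_s: 17.62
tcp_pos: [0.478, -0.0637, 0.1311]
tool_rot: [-1.123, -2.934, -0.001]
force: [0.2, -0.3, -1.3]
finger_gap: 0.643
grasp_force: 53.5
```

```bash
python3 plan.py 1 .4415 -.1315 .09 138.5 1 .4415 -.1315 .027 138.5
```

```text
[-0.227, -0.935, 0.513, 0.001, 0.0, -0.013]
end [ 0.4415 -0.1315  0.09  ]
[0.0, 0.0, 0.787, 0.0, 0.0, 0.0]
end [ 0.4415 -0.1315  0.027 ]
```

{"api": "move_arm", "payload": {
  "rows": [-0.11,-0.45,0.1,0,0,0,1,-0.23,-0.93,0.3,0,0,0,1,-0.23,-0.93,0.51,0,0,0,1,-0.23,-0.93,0.51,0,0,0,1]
}}

```text
time_s: 18.12
tcp_pos: [0.4413, -0.1312, 0.0897]
tool_rot: [-1.122, -2.932, -0.001]
force: [-0.4, -0.1, -0.4]
finger_gap: 0.644
grasp_force: 53.5
```

{"api": "move_arm", "payload": {
  "rows": [0,0,0.2,0,0,0,1,0,0,0.4,0,0,0,1,0,0,0.58,0,0,0,1,0,0,0.7,0,0,0,1,0,0,0.77,0,0,0,1,0,0,0.77,0,0,0,1,0,0,0.77,0,0,0,1]
}}

```text
time_s: 19.0
tcp_pos: [0.4416, -0.1321, 0.0293]
tool_rot: [1.123, 2.933, -0.0]
force: [0.6, 0.3, -0.5]
finger_gap: 0.646
grasp_force: 53.5
```

{"api": "move_arm", "payload": {
  "rows": [0,0,0.02,0,0,0,1,0,0,0.03,0,0,0,1,0,0,0.03,0,0,0,1,0,0,0.03,0,0,0,1]
}}

```text
time_s: 19.5
tcp_pos: [0.4414, -0.1321, 0.0266]
tool_rot: [1.124, 2.934, -0.0]
force: [-1.3, -0.9, 2.2]
finger_gap: 0.647
grasp_force: 53.7
```

{"api": "move_arm", "payload": {
  "rows": [0,0,0,0,0,0,0,0,0,0,0,0,0,-0.5,0,0,0,0,0,0,-1,0,0,0,0,0,0,-1,0,0,0,0,0,0,-1]
}}

```text
time_s: 20.12
tcp_pos: [0.4413, -0.1321, 0.0265]
tool_rot: [1.124, 2.934, -0.0]
force: [-0.4, -0.3, 0.3]
finger_gap: 1.002
grasp_force: 0.0
```

{"api": "move_arm", "payload": {
  "rows": [0,0,-0.3,0,0,0,-1,0,0,-0.65,0,0,0,-1,0,0,-1,0,0,0,-1,0,0,-1,0,0,0,-1]
}}

```text
time_s: 20.62
tcp_pos: [0.4423, -0.1326, 0.108]
tool_rot: [1.122, 2.931, -0.001]
force: [0.2, 0.6, 0.5]
finger_gap: 1.001
grasp_force: 0.0
```

```bash
python3 plan.py 6 .43 .25 .15 142.4
```

```text
[0.551, 0.576, -0.089, 0.0, 0.001, -0.024]
[0.544, 0.583, -0.088, 0.0, 0.001, -0.024]
[0.537, 0.59, -0.088, 0.0, 0.001, -0.024]
[0.529, 0.596, -0.088, 0.0, 0.001, -0.024]
[0.522, 0.603, -0.088, 0.001, 0.001, -0.024]
[0.513, 0.61, -0.087, 0.0, 0.001, -0.024]
end [0.43 0.25 0.15]
```

{"api": "move_arm", "payload": {
  "rows": [0.4,0.44,-0.2,0,0,-0.02,-1,0.8,0.89,-0.4,0,0,-0.04,-1,0.8,0.89,-0.4,0,0,-0.04,-1]
}}

```text
time_s: 21.0
tcp_pos: [0.4411, -0.034, 0.1386]
tool_rot: [1.087, 2.947, 0.001]
force: [0.3, -0.6, 0.0]
finger_gap: 0.998
grasp_force: 0.0
```

{"api": "move_arm", "payload": {
  "rows": [0.4,0.44,0,0,0,-0.02,-1,0.8,0.89,0,0,0,-0.04,-1,0.8,0.89,0,0,0,-0.04,-1]
}}

```text
time_s: 21.38
tcp_pos: [0.4387, 0.0611, 0.1376]
tool_rot: [-1.057, -2.957, 0.0]
force: [-0.3, -0.7, -0.4]
finger_gap: 0.999
grasp_force: 0.0
```

{"api": "move_arm", "payload": {
  "rows": [0.4,0.44,0,0,0,-0.02,-1,0.8,0.89,0,0,0,-0.04,-1,0.8,0.89,0,0,0,-0.04,-1]
}}

```text
time_s: 21.75
tcp_pos: [0.435, 0.1562, 0.1377]
tool_rot: [-1.027, -2.968, 0.001]
force: [0.6, 0.1, -0.6]
finger_gap: 1.0
grasp_force: 0.0
```

{"api": "move_arm", "payload": {
  "rows": [0.4,0.44,0,0,0,-0.02,-1,0.8,0.89,0,0,0,-0.04,-1,0.8,0.89,0,0,0,-0.04,-1,0.8,0.89,0,0,0,-0.04,-1]
}}

```text
time_s: 22.25
tcp_pos: [0.4293, 0.2493, 0.138]
tool_rot: [-1.001, -2.977, 0.001]
force: [0.4, 0.3, -0.7]
finger_gap: 1.002
grasp_force: 0.0
```

```bash
python3 plan.py 1 .4205 .308 .1 142.4;  python3 - <<'E'
from rig import robot, viewer
import cv2,numpy as np
im=viewer.get_image("wrist"); cv2.imwrite("pics/w3.png",im["color"]); np.savez("w3.npz",**im)
E
```

```text
[0.531, 0.519, 0.474, -0.002, 0.0, 0.015]
end [0.4205 0.308  0.1   ]
```

View pics/w3.png

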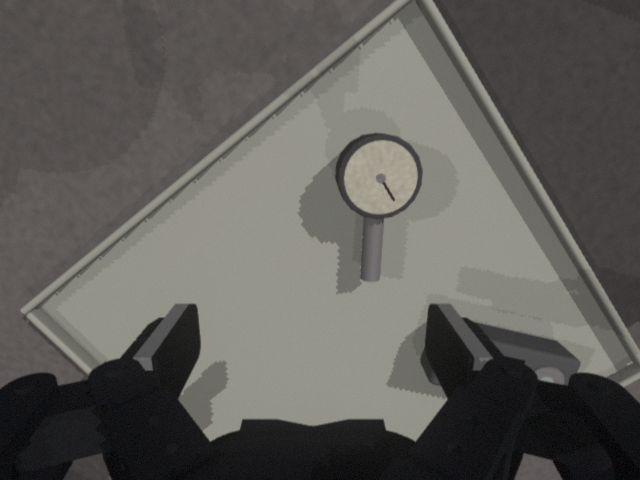

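The gauge's dial centre is at (381,177) and its plunger tip at (371,278), pointing almost along the tool's -x axis.

```bash
python3 - <<'E'
from h import *
w=np.load("w3.npz"); W=lambda p,z:plane(w["K"],w["R"],w["t"],p,z).round(4)
a,b=W((381,177),.037),W((371,278),.024); d=b-a
print(a,b,np.linalg.norm(d[:2]),np.degrees(np.arctan2(d[1],d[0])))
E
python3 plan.py 1 .4205 .3085 .08 142 1 .4205 .3085 .015 142
```

```text
[0.4221 0.3087 0.037 ] [0.4794 0.2636 0.024 ] 0.07291981897947909 -38.20577110125906
[0.536, 0.525, 0.726, -0.002, 0.0, 0.027]
end [0.4205 0.3085 0.08  ]
[0.0, 0.0, 0.812, 0.0, 0.0, 0.0]
end [0.4205 0.3085 0.015 ]
```

{"api": "move_arm", "payload": {
  "rows": [0.27,0.26,0.25,0,0,0.01,-1,0.53,0.52,0.5,0,0,0.03,-1,0.53,0.52,0.73,0,0,0.03,-1,0.53,0.52,0.73,0,0,0.03,-1]
}}

```text
time_s: 22.8
tcp_pos: [0.42, 0.3079, 0.0792]
tool_rot: [-1.025, -2.968, 0.003]
force: [0.1, -0.2, 0.2]
finger_gap: 0.998
grasp_force: 0.0
```

{"api": "move_arm", "payload": {
  "rows": [0,0,0.25,0,0,0,-1,0,0,0.5,0,0,0,-1,0,0,0.7,0,0,0,-1,0,0,0.8,0,0,0,-1,0,0,0.8,0,0,0,-1,0,0,0.8,0,0,0,-1]
}}

```text
time_s: 23.55
tcp_pos: [0.4208, 0.3093, 0.0168]
tool_rot: [1.023, 2.969, 0.001]
force: [-0.4, 0.3, 0.0]
finger_gap: 1.002
grasp_force: 0.0
```

{"api": "move_arm", "payload": {
  "rows": [0,0,0,0,0,0,1,0,0,0,0,0,0,1,0,0,0,0,0,0,1,0,0,0,0,0,0,1,0,0,0,0,0,0,1]
}}

```text
time_s: 24.18
tcp_pos: [0.4204, 0.3094, 0.0167]
tool_rot: [1.023, 2.97, 0.001]
force: [-2.0, -0.9, 9.6]
finger_gap: 0.612
grasp_force: 50.7
```

Run:
```python
from rig import robot, viewer
import cv2,numpy as np
im=viewer.get_image("side"); cv2.imwrite("pics/s3.png",cv2.resize(im["color"][300:480,300:500],None,fx=3,fy=3))
```

```text
(no output)
```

View pics/s3.png

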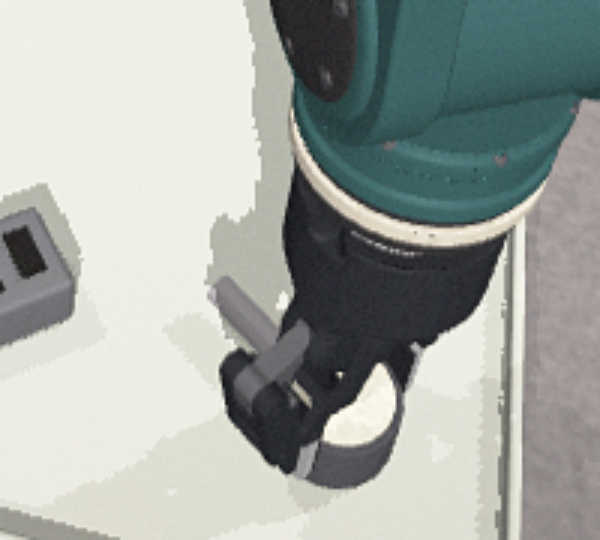

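The dial gauge is held across its disc (opening about 53 mm), with the plunger pointing away at (215,290).

```bash
python3 plan.py 1 .4204 .3094 .095 142 1 .43 .25 .12 142  6 .5863 -.28 .12 143.5 1 .5863 -.28 .05 143.5
```

```text
[0.0, 0.0, -0.979, 0.001, 0.001, 0.0]
end [0.4204 0.3094 0.095 ]
[-0.552, -0.511, -0.312, 0.0, 0.0, 0.0]
end [0.43 0.25 0.12]
[-0.936, -0.67, 0.0, 0.0, 0.0, -0.008]
[-0.934, -0.673, 0.0, 0.0, 0.0, -0.008]
[-0.931, -0.677, 0.0, 0.0, 0.0, -0.008]
[-0.928, -0.682, 0.0, 0.0, 0.0, -0.009]
[-0.924, -0.686, 0.0, 0.0, 0.0, -0.008]
[-0.922, -0.689, -0.001, 0.0, 0.0, -0.009]
end [ 0.5863 -0.28    0.12  ]
[0.0, 0.0, 0.875, 0.0, 0.0, 0.0]
end [ 0.5863 -0.28    0.05  ]
```

{"api": "move_arm", "payload": {
  "rows": [0,0,-0.2,0,0,0,1,0,0,-0.5,0,0,0,1,0,0,-0.8,0,0,0,1,0,0,-1,0,0,0,1,0,0,-1,0,0,0,1]
}}

```text
time_s: 24.85
tcp_pos: [0.4207, 0.3096, 0.0968]
tool_rot: [1.023, 2.969, 0.002]
force: [-0.3, 0.3, -2.7]
finger_gap: 0.614
grasp_force: 53.5
```

{"api": "move_arm", "payload": {
  "rows": [-0.27,-0.25,-0.15,0,0,0,1,-0.55,-0.51,-0.3,0,0,0,1,-0.55,-0.51,-0.3,0,0,0,1]
}}

```text
time_s: 25.22
tcp_pos: [0.43, 0.2488, 0.1199]
tool_rot: [1.026, 2.969, -0.0]
force: [-0.1, 0.3, -2.9]
finger_gap: 0.615
grasp_force: 53.7
```

{"api": "move_arm", "payload": {
  "rows": [-0.46,-0.33,0,0,0,0,1,-0.93,-0.68,0,0,0,-0.01,1,-0.93,-0.68,0,0,0,-0.01,1]
}}

```text
time_s: 25.6
tcp_pos: [0.4552, 0.1597, 0.1192]
tool_rot: [-1.019, -2.971, 0.001]
force: [-0.2, -0.7, -3.3]
finger_gap: 0.613
grasp_force: 53.7
```

{"api": "move_arm", "payload": {
  "rows": [-0.46,-0.33,0,0,0,0,1,-0.93,-0.68,0,0,0,-0.01,1,-0.93,-0.68,0,0,0,-0.01,1]
}}

```text
time_s: 25.98
tcp_pos: [0.4811, 0.0717, 0.1193]
tool_rot: [-1.011, -2.974, 0.0]
force: [-0.4, 0.2, -2.6]
finger_gap: 0.613
grasp_force: 53.9
```

{"api": "move_arm", "payload": {
  "rows": [-0.46,-0.33,0,0,0,0,1,-0.93,-0.68,0,0,0,-0.01,1,-0.93,-0.68,0,0,0,-0.01,1]
}}

```text
time_s: 26.35
tcp_pos: [0.5073, -0.0164, 0.1194]
tool_rot: [-1.002, -2.977, -0.0]
force: [-0.5, 1.3, -3.1]
finger_gap: 0.614
grasp_force: 53.9
```

{"api": "move_arm", "payload": {
  "rows": [-0.46,-0.33,0,0,0,0,1,-0.93,-0.68,0,0,0,-0.01,1,-0.93,-0.68,0,0,0,-0.01,1]
}}

```text
time_s: 26.72
tcp_pos: [0.5339, -0.1044, 0.1193]
tool_rot: [-0.994, -2.98, -0.0]
force: [-0.6, 0.9, -2.2]
finger_gap: 0.611
grasp_force: 54.0
```

{"api": "move_arm", "payload": {
  "rows": [-0.46,-0.33,0,0,0,0,1,-0.93,-0.68,0,0,0,-0.01,1,-0.93,-0.68,0,0,0,-0.01,1,-0.93,-0.68,0,0,0,-0.01,1]
}}

```text
time_s: 27.22
tcp_pos: [0.5599, -0.19, 0.1196]
tool_rot: [-0.982, -2.983, -0.001]
force: [-0.5, 0.8, -2.3]
finger_gap: 0.61
grasp_force: 54.0
```

```bash
python3 plan.py 1 .5863 -.28 .12 143.5 1 .5863 -.28 .05 143.5;  python3 - <<'E'
from rig import robot, viewer
import cv2,numpy as np
im=viewer.get_image("wrist"); cv2.imwrite("pics/w4.png",im["color"]); np.savez("w4.npz",**im)
E
```

```text
[-0.934, -0.709, -0.007, 0.0, -0.003, 0.002]
end [ 0.5863 -0.28    0.12  ]
[0.0, 0.0, 0.875, 0.0, 0.0, 0.0]
end [ 0.5863 -0.28    0.05  ]
```

View pics/w4.png

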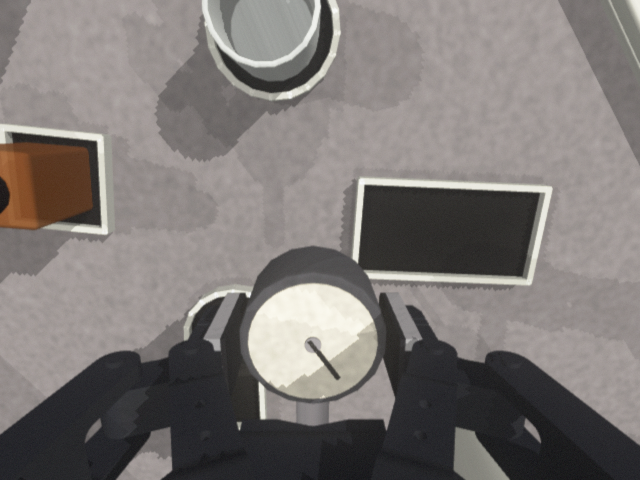

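The wrist view shows the gauge held straight, dial (315,341) and plunger straight below it. The cup is in the round seat and the bottle in the square seat. The oblong's outer corners are (361,179), (551,187), (530,284) and (353,272).

Run:
```python
from h import *
w=np.load("w4.npz"); W=lambda p,z:plane(w["K"],w["R"],w["t"],p,z).round(4)
print(W((315,341),.141), W((313,412),.132))
X=np.array([W(p,.01)[:2] for p in[(361,179),(551,187),(530,284),(353,272)]]);print(X,X.mean(0))
```

```text
[ 0.5609 -0.1893  0.141 ] [ 0.5905 -0.2121  0.132 ]
[[ 0.547  -0.1409]
 [ 0.625  -0.0443]
 [ 0.6781 -0.0872]
 [ 0.5968 -0.1819]] [ 0.611725 -0.113575]
```

{"api": "move_arm", "payload": {
  "rows": [-0.46,-0.35,0,0,0,0,1,-0.93,-0.71,0,0,0,-0.02,1,-0.93,-0.71,0,0,0,-0.02,1,-0.93,-0.71,0,0,0,-0.02,1]
}}

```text
time_s: 27.78
tcp_pos: [0.5859, -0.2803, 0.1199]
tool_rot: [-0.967, -2.988, -0.001]
force: [0.9, -0.1, -1.9]
finger_gap: 0.613
grasp_force: 54.0
```

{"api": "move_arm", "payload": {
  "rows": [0,0,0.25,0,0,0,1,0,0,0.55,0,0,0,1,0,0,0.85,0,0,0,1,0,0,1,0,0,0,1,0,0,1,0,0,0,1,0,0,1,0,0,0,1]
}}

```text
time_s: 28.52
tcp_pos: [0.5865, -0.2817, 0.0411]
tool_rot: [0.967, 2.988, -0.0]
force: [-0.5, -0.5, -2.5]
finger_gap: 0.614
grasp_force: 54.0
```

```bash
python3 plan.py 1 .5860 -.28 .0155 143.3
```

```text
[0.019, 0.014, 0.32, 0.0, 0.002, 0.027]
end [ 0.586  -0.28    0.0155]
```

{"api": "move_arm", "payload": {
  "rows": [0.02,0.01,0.1,0,0,0.02,1,0.02,0.01,0.2,0,0,0.02,1,0.02,0.01,0.27,0,0,0.02,1,0.02,0.01,0.3,0,0,0.02,1,0.02,0.01,0.32,0,0,0.02,1,0.02,0.01,0.32,0,0,0.02,1]
}}

```text
time_s: 29.28
tcp_pos: [0.5853, -0.2803, 0.0148]
tool_rot: [0.984, 2.983, -0.0]
force: [-2.1, 0.7, 1.1]
finger_gap: 0.609
grasp_force: 54.4
```

Contact is just starting (1.1 N up, against a held weight of -2.5 N). Releasing.

{"api": "move_arm", "payload": {
  "rows": [0,0,0,0,0,0,0,0,0,0,0,0,0,-0.5,0,0,0,0,0,0,-1,0,0,0,0,0,0,-1,0,0,0,0,0,0,-1]
}}

```text
time_s: 29.9
tcp_pos: [0.5853, -0.2803, 0.0144]
tool_rot: [0.984, 2.983, -0.0]
force: [1.3, -0.4, 0.4]
finger_gap: 0.999
grasp_force: 0.0
```

{"api": "move_arm", "payload": {
  "rows": [0,0,-0.2,0,0,0,-1,0,0,-0.6,0,0,0,-1,0,0,-1,0,0,0,-1,0,0,-1,0,0,0,-1]
}}

```text
time_s: 30.4
tcp_pos: [0.5865, -0.2811, 0.098]
tool_rot: [0.982, 2.979, -0.002]
force: [0.1, 0.7, -0.1]
finger_gap: 0.998
grasp_force: 0.0
```

```bash
python3 plan.py 1 .587 -.25 .14 143.3 6 .5935 .25 .14 143.3 3 .5935 .3005 .1 219
python3 - <<'E'
from rig import robot, viewer
import cv2,numpy as np
cv2.imwrite("pics/s4.png",cv2.resize(viewer.get_image("side")["color"][140:260,290:480],None,fx=3,fy=3))
E
```

```text
[0.224, 0.316, -0.527, 0.001, 0.009, 0.006]
end [ 0.587 -0.25   0.14 ]
[0.611, 0.843, 0.0, 0.0, 0.0, 0.0]
[0.612, 0.843, 0.0, 0.0, 0.0, 0.0]
[0.611, 0.844, 0.0, 0.0, 0.0, 0.0]
[0.612, 0.843, 0.0, 0.0, 0.0, 0.0]
[0.611, 0.844, -0.001, 0.0, 0.0, 0.0]
[0.612, 0.843, 0.0, 0.0, 0.0, 0.0]
end [0.5935 0.25   0.14  ]
[0.126, 0.169, 0.166, 0.0, 0.0, -0.841]
[0.041, 0.206, 0.167, 0.0, 0.0, -0.841]
[-0.05, 0.205, 0.166, -0.001, 0.0, -0.841]
end [0.5935 0.3005 0.1   ]
```

View pics/s4.png

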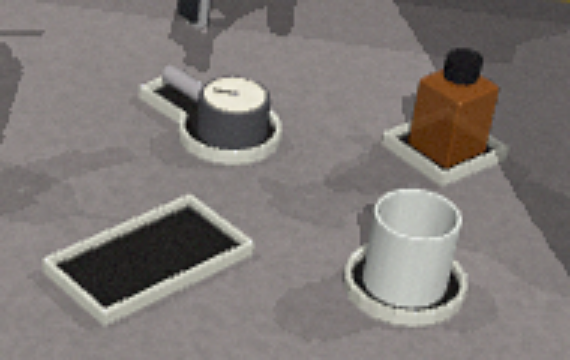

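The gauge, cup and bottle all sit inside their rims. Now the refractometer.

{"api": "move_arm", "payload": {
  "rows": [0.11,0.16,-0.26,0,0,0,-1,0.22,0.32,-0.53,0,0,0,-1,0.22,0.32,-0.53,0,0,0,-1]
}}

```text
time_s: 30.82
tcp_pos: [0.5868, -0.2487, 0.1378]
tool_rot: [0.982, 2.983, -0.0]
force: [0.1, -0.4, -0.5]
finger_gap: 0.995
grasp_force: 0.0
```

{"api": "move_arm", "payload": {
  "rows": [0.3,0.42,0,0,0,0,-1,0.61,0.84,0,0,0,0,-1,0.61,0.84,0,0,0,0,-1]
}}

```text
time_s: 31.2
tcp_pos: [0.5865, -0.1641, 0.1358]
tool_rot: [-0.98, -2.983, -0.001]
force: [0.9, -0.4, -0.4]
finger_gap: 0.997
grasp_force: 0.0
```

{"api": "move_arm", "payload": {
  "rows": [0.3,0.42,0,0,0,0,-1,0.61,0.84,0,0,0,0,-1,0.61,0.84,0,0,0,0,-1]
}}

```text
time_s: 31.58
tcp_pos: [0.5876, -0.0819, 0.136]
tool_rot: [-0.981, -2.983, 0.0]
force: [-0.2, 0.2, -0.1]
finger_gap: 1.0
grasp_force: 0.0
```

{"api": "move_arm", "payload": {
  "rows": [0.3,0.42,0,0,0,0,-1,0.61,0.84,0,0,0,0,-1,0.61,0.84,0,0,0,0,-1]
}}

```text
time_s: 31.95
tcp_pos: [0.5886, 0.0006, 0.1362]
tool_rot: [-0.981, -2.984, 0.0]
force: [0.3, -0.2, 0.6]
finger_gap: 0.996
grasp_force: 0.0
```

{"api": "move_arm", "payload": {
  "rows": [0.3,0.42,0,0,0,0,-1,0.61,0.84,0,0,0,0,-1,0.61,0.84,0,0,0,0,-1]
}}

```text
time_s: 32.33
tcp_pos: [0.5897, 0.0833, 0.1363]
tool_rot: [-0.982, -2.984, 0.0]
force: [0.4, 0.2, -0.1]
finger_gap: 1.001
grasp_force: 0.0
```

{"api": "move_arm", "payload": {
  "rows": [0.3,0.42,0,0,0,0,-1,0.61,0.84,0,0,0,0,-1,0.61,0.84,0,0,0,0,-1]
}}

```text
time_s: 32.7
tcp_pos: [0.5907, 0.1661, 0.1363]
tool_rot: [-0.982, -2.984, 0.001]
force: [-0.3, -0.3, -0.3]
finger_gap: 1.001
grasp_force: 0.0
```

{"api": "move_arm", "payload": {
  "rows": [0.3,0.42,0,0,0,0,-1,0.61,0.84,0,0,0,0,-1,0.61,0.84,0,0,0,0,-1]
}}

```text
time_s: 33.08
tcp_pos: [0.5915, 0.2489, 0.1363]
tool_rot: [-0.983, -2.984, 0.001]
force: [0.4, -0.8, 0.6]
finger_gap: 0.998
grasp_force: 0.0
```

{"api": "move_arm", "payload": {
  "rows": [0.06,0.08,0.05,0,0,-0.28,-1,0.13,0.17,0.1,0,0,-0.56,-1,0.13,0.17,0.17,0,0,-0.84,-1,0.13,0.17,0.17,0,0,-0.84,-1]
}}

```text
time_s: 33.58
tcp_pos: [0.5911, 0.2639, 0.1227]
tool_rot: [-0.314, -3.125, 0.001]
force: [0.6, 0.4, 0.6]
finger_gap: 0.996
grasp_force: 0.0
```

{"api": "move_arm", "payload": {
  "rows": [0.02,0.1,0,0,0,-0.28,-1,0.04,0.2,0,0,0,-0.56,-1,0.04,0.2,0,0,0,-0.84,-1,0.04,0.2,0,0,0,-0.84,-1]
}}

```text
time_s: 34.08
tcp_pos: [0.5911, 0.2812, 0.1234]
tool_rot: [-0.372, 3.119, -0.0]
force: [0.5, 0.4, -0.5]
finger_gap: 1.002
grasp_force: 0.0
```

```bash
python3 plan.py 1 .5936 .301 .1 219 1 .5936 .301 .0155 219
python3 - <<'E'
from rig import viewer
import cv2,numpy as np
im=viewer.get_image("wrist"); cv2.imwrite("pics/w5.png",im["color"]); np.savez("w5.npz",**im)
# dark display blobs in the picture
g=im["color"].max(2); m=((g<32)).astype(np.uint8); n,l,s,c=cv2.connectedComponentsWithStats(m)
for i in range(1,n):
    if s[i,4]>150: print(s[i],c[i].round(1))
E
```

```text
[-0.088, 0.233, 0.293, -0.001, 0.0, -0.846]
end [0.5936 0.301  0.1   ]
[0.0, 0.0, 1.056, 0.0, 0.0, 0.0]
end [0.5936 0.301  0.0155]
[    0   313   640   167 55120] [315.9 425.9]
```

{"api": "move_arm", "payload": {
  "rows": [-0.03,0.08,0.1,0,0,-0.28,-1,-0.06,0.16,0.2,0,0,-0.56,-1,-0.09,0.23,0.29,0,0,-0.85,-1,-0.09,0.23,0.29,0,0,-0.85,-1,-0.09,0.23,0.29,0,0,-0.85,-1]
}}

```text
time_s: 34.75
tcp_pos: [0.5934, 0.3016, 0.1004]
tool_rot: [-1.05, 2.961, -0.0]
force: [0.4, -0.2, 0.2]
finger_gap: 1.0
grasp_force: 0.0
```

{"api": "move_arm", "payload": {
  "rows": [0,0,0.25,0,0,0,-1,0,0,0.5,0,0,0,-1,0,0,0.75,0,0,0,-1,0,0,0.75,0,0,0,-1,0,0,0.75,0,0,0,-1]
}}

```text
time_s: 35.38
tcp_pos: [0.5937, 0.3021, 0.0411]
tool_rot: [-1.056, 2.958, -0.0]
force: [0.6, -0.2, 0.5]
finger_gap: 1.003
grasp_force: 0.0
```

```bash
python3 plan.py 1 .5936 .301 .0155 219
python3 - <<'E'
from rig import robot; print(robot.read_state()["tcp_pos"])
E
```

```text
[0.01, -0.009, 0.32, -0.001, 0.002, 0.01]
end [0.5936 0.301  0.0155]
[0.59370339 0.30205714 0.04113516]
```

{"api": "move_arm", "payload": {
  "rows": [0.01,-0.01,0.16,0,0,0,-1,0.01,-0.01,0.3,0,0,0,-1,0.01,-0.01,0.31,0,0,0,-1,0.01,-0.01,0.31,0,0,0,-1]
}}

```text
time_s: 35.88
tcp_pos: [0.5931, 0.301, 0.0152]
tool_rot: [1.059, -2.958, 0.0]
force: [-0.0, 0.0, -0.4]
finger_gap: 0.998
grasp_force: 0.0
```

{"api": "move_arm", "payload": {
  "rows": [0,0,0,0,0,0,1,0,0,0,0,0,0,1,0,0,0,0,0,0,1,0,0,0,0,0,0,1,0,0,0,0,0,0,1,0,0,0,0,0,0,1]
}}

```text
time_s: 36.62
tcp_pos: [0.5933, 0.3011, 0.0157]
tool_rot: [-1.059, 2.957, 0.0]
force: [-0.4, 0.3, 4.8]
finger_gap: 0.527
grasp_force: 52.2
```

{"api": "move_arm", "payload": {
  "rows": [0,0,-0.2,0,0,0,1,0,0,-0.5,0,0,0,1,0,0,-0.8,0,0,0,1,0,0,-1,0,0,0,1,0,0,-1,0,0,0,1]
}}

```text
time_s: 37.25
tcp_pos: [0.5936, 0.3012, 0.0965]
tool_rot: [-1.058, 2.956, 0.0]
force: [0.4, 0.0, -3.0]
finger_gap: 0.527
grasp_force: 51.4
```

```bash
python3 plan.py 5 .6115 -.1132 .12 230.5 1 .6115 -.1132 .04 230.5
python3 - <<'E'
from rig import viewer
import cv2,numpy as np
im=viewer.get_image("wrist"); cv2.imwrite("pics/w6.png",im["color"]); np.savez("w6.npz",**im)
E
```

```text
[0.623, -0.829, -0.059, 0.0, 0.001, -0.074]
[0.654, -0.804, -0.059, 0.0, 0.001, -0.074]
[0.685, -0.778, -0.059, -0.001, 0.0, -0.074]
[0.715, -0.751, -0.059, 0.0, 0.001, -0.074]
[0.744, -0.724, -0.059, -0.001, 0.0, -0.074]
end [ 0.6115 -0.1132  0.12  ]
[0.0, 0.0, 1.0, 0.0, 0.0, 0.0]
end [ 0.6115 -0.1132  0.04  ]
```

View pics/w6.png

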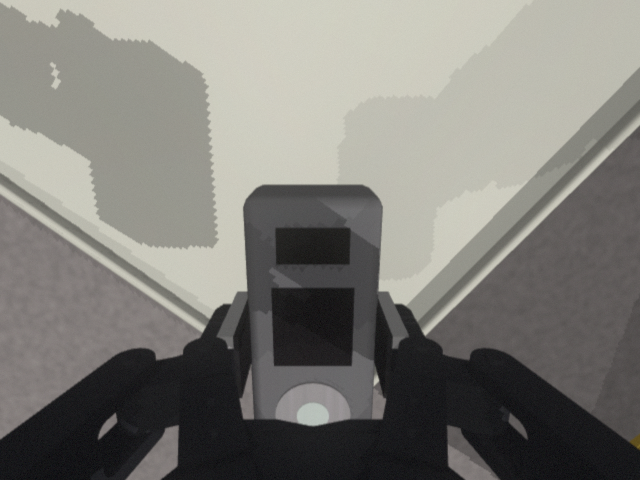

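The refractometer is held squarely. Its end edge is at about (313,195), the display centre at (313,327) and the well at (313,414).

Run:
```python
from h import *
w=np.load("w6.npz"); W=lambda p,z:plane(w["K"],w["R"],w["t"],p,z)[:2]
u=np.array([np.cos(np.radians(39.3)),np.sin(np.radians(39.3))])
for p,z in[((313,186),.112),((313,208),.119),((313,327),.119),((313,414),.119)]: print(p,((W(p,z)-[.5936,.3012])@u).round(4), ((W(p,z)-[.5936,.3012])@[-u[1],u[0]]).round(4))
```

```text
(313, 186) -0.0528 -0.0
(313, 208) -0.047 -0.0
(313, 327) -0.0055 0.0
(313, 414) 0.0304 0.0
```

The grasp is centred to within 1 mm. Carrying it to the oblong seat.

{"api": "move_arm", "payload": {
  "rows": [0.31,-0.41,-0.03,0,0,-0.03,1,0.62,-0.83,-0.15,0,0,-0.07,1,0.62,-0.83,-0.15,0,0,-0.07,1]
}}

```text
time_s: 37.67
tcp_pos: [0.5969, 0.2158, 0.107]
tool_rot: [1.109, -2.938, 0.0]
force: [-0.2, 0.3, -1.8]
finger_gap: 0.526
grasp_force: 51.6
```

{"api": "move_arm", "payload": {
  "rows": [0.32,-0.4,-0.03,0,0,-0.03,1,0.65,-0.8,-0.15,0,0,-0.07,1,0.65,-0.8,-0.15,0,0,-0.07,1]
}}

```text
time_s: 38.05
tcp_pos: [0.6004, 0.1341, 0.119]
tool_rot: [1.163, -2.918, 0.0]
force: [0.1, 0.6, -1.4]
finger_gap: 0.524
grasp_force: 51.7
```

{"api": "move_arm", "payload": {
  "rows": [0.34,-0.39,0,0,0,-0.03,1,0.69,-0.78,0,0,0,-0.07,1,0.69,-0.78,0,0,0,-0.07,1]
}}

```text
time_s: 38.42
tcp_pos: [0.6032, 0.0513, 0.1183]
tool_rot: [1.216, -2.895, -0.001]
force: [-0.2, 0.5, -1.7]
finger_gap: 0.529
grasp_force: 51.8
```

{"api": "move_arm", "payload": {
  "rows": [0.36,-0.37,0,0,0,-0.03,1,0.72,-0.75,0,0,0,-0.07,1,0.72,-0.75,0,0,0,-0.07,1]
}}

```text
time_s: 38.8
tcp_pos: [0.6062, -0.0314, 0.1185]
tool_rot: [1.27, -2.873, -0.001]
force: [0.6, 0.8, -1.7]
finger_gap: 0.528
grasp_force: 51.9
```

{"api": "move_arm", "payload": {
  "rows": [0.36,-0.36,0,0,0,-0.03,1,0.74,-0.72,0,0,0,-0.07,1,0.74,-0.72,0,0,0,-0.07,1,0.74,-0.72,0,0,0,-0.07,1,0.74,-0.72,0,0,0,-0.07,1]
}}

```text
time_s: 39.42
tcp_pos: [0.609, -0.1116, 0.1191]
tool_rot: [1.327, -2.847, -0.001]
force: [0.3, -0.9, -1.8]
finger_gap: 0.528
grasp_force: 51.9
```

```bash
python3 plan.py 1 .6115 -.1132 .04 230.5 1  .6115 -.1132 .0145 230.5
```

```text
[-0.004, -0.037, 0.989, 0.001, 0.0, -0.018]
end [ 0.6115 -0.1132  0.04  ]
[0.0, 0.0, 0.319, 0.0, 0.0, 0.0]
end [ 0.6115 -0.1132  0.0145]
```

{"api": "move_arm", "payload": {
  "rows": [0,-0.03,0.25,0,0,-0.01,1,0,-0.03,0.55,0,0,-0.01,1,0,-0.03,0.85,0,0,-0.01,1,0,-0.03,0.99,0,0,-0.01,1,0,-0.03,0.99,0,0,-0.01,1]
}}

```text
time_s: 40.05
tcp_pos: [0.6106, -0.1141, 0.0398]
tool_rot: [1.333, -2.844, -0.001]
force: [-0.7, -1.0, -0.9]
finger_gap: 0.531
grasp_force: 51.9
```

{"api": "move_arm", "payload": {
  "rows": [0,0,0.1,0,0,0,1,0,0,0.2,0,0,0,1,0,0,0.25,0,0,0,1,0,0,0.28,0,0,0,1,0,0,0.28,0,0,0,1,0,0,0.28,0,0,0,1]
}}

```text
time_s: 40.8
tcp_pos: [0.6109, -0.1148, 0.0179]
tool_rot: [-1.332, 2.845, -0.0]
force: [-0.1, 0.9, -0.8]
finger_gap: 0.527
grasp_force: 51.9
```

{"api": "move_arm", "payload": {
  "rows": [0,0,0.02,0,0,0,1,0,0,0.04,0,0,0,1,0,0,0.05,0,0,0,1,0,0,0.05,0,0,0,1,0,0,0.05,0,0,0,1]
}}

```text
time_s: 41.42
tcp_pos: [0.6108, -0.1147, 0.0138]
tool_rot: [-1.332, 2.845, 0.0]
force: [-1.2, 0.5, 0.7]
finger_gap: 0.524
grasp_force: 52.2
```

{"api": "move_arm", "payload": {
  "rows": [0,0,0,0,0,0,0,0,0,0,0,0,0,-0.5,0,0,0,0,0,0,-1,0,0,0,0,0,0,-1,0,0,0,0,0,0,-1]
}}

```text
time_s: 42.05
tcp_pos: [0.6109, -0.1147, 0.0137]
tool_rot: [-1.332, 2.845, -0.0]
force: [-0.4, -1.1, -0.1]
finger_gap: 0.996
grasp_force: 0.0
```

{"api": "move_arm", "payload": {
  "rows": [0,0,-0.2,0,0,0,-1,0,0,-0.6,0,0,0,-1,0,0,-1,0,0,0,-1,0,0,-1,0,0,0,-1]
}}

```text
time_s: 42.55
tcp_pos: [0.6122, -0.1151, 0.097]
tool_rot: [-1.331, 2.842, -0.005]
force: [-0.2, 0.4, -0.3]
finger_gap: 1.0
grasp_force: 0.0
```

{"api": "move_arm", "payload": {
  "rows": [0,0,-0.4,0,0,0,-1,0,0,-0.8,0,0,0,-1,0,0,-0.8,0,0,0,-1,0,0,-0.8,0,0,0,-1]
}}

```text
time_s: 43.05
tcp_pos: [0.6105, -0.1146, 0.157]
tool_rot: [1.332, -2.844, -0.001]
force: [-0.1, 0.7, -1.0]
finger_gap: 0.998
grasp_force: 0.0
```

Run:
```python
from rig import viewer
import cv2,numpy as np
from h import *
im=viewer.get_image("side")["color"]; cv2.imwrite("pics/f.png",im)
# refractometer display centres (darkest blobs) in wrist picture, on the seated top plane
w=viewer.get_image("wrist"); g=w["color"].max(2).astype(int); cv2.imwrite("pics/w7.png",w["color"]); np.savez("w7.npz",**w)
c=im[140:260,290:480]; cv2.imwrite("pics/f4.png",cv2.resize(c,None,fx=4,fy=4,interpolation=cv2.INTER_CUBIC))
```

```text
(no output)
```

View pics/f4.png

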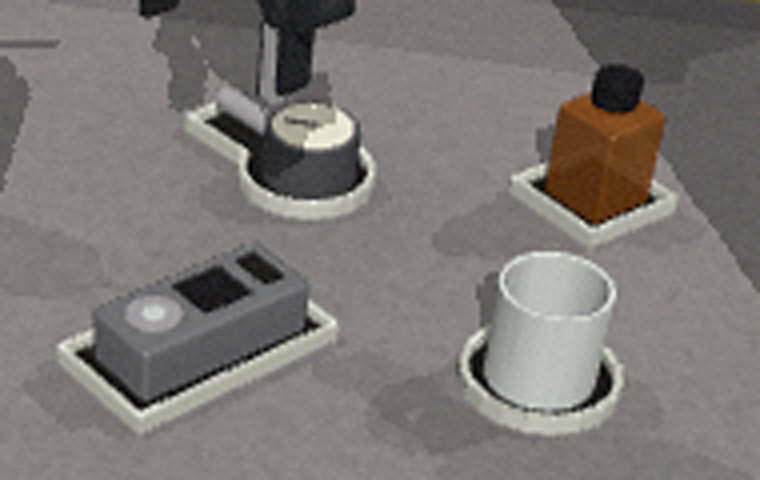

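All four sit level inside their rims and aligned with their outlines, with black pad visible around each. The gripper is clear at z = 0.157.

```bash
python3 -c "
from rig import robot; print(robot.finish_job())"
```

```text
the job is handed in; nothing more can be done
None
```

I put the refractometer, penetrometer, reagent bottle and sample cup each in its matching seat, set down upright and aligned in the last camera view, left the apple and wash bottle alone, and handed the job in at about 43 s; no verdict came back.

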